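# Shut the leaf of a drill jig, pin it and hold it down for drilling

### The job

A steel blank lies in the leaf drill jig, ready to be drilled. Swing the hinged leaf down onto it, take the red-handled locating pin from the wooden tool block and push it through the hole in the leaf into the hole of the jig body, then bear down on the pin until its collar has pressed the leaf fully shut against its sprung pad; the program finishes while the fingers still hold the pin down and the leaf shut. Go gently, because more than 45 N on the leaf or the pin bends the jig, and leave the other things on the table alone.

Things in the scene. Friction and masses are not known exactly. Their poses are not given: they have to be found in the camera images.
- jig: Leaf drill jig of dark steel, fixed to the table, 198 x 116 mm. Origin: on the table, under its middle; x points from the pin end (nearest the robot) to the hinge end, z up. At the pin end a block 52 x 56 mm, 29 mm high, has the hole for the pin; hinge cheeks 46 mm high at the other end. The blank lies in a nest between low rails at x -15 to +45 mm, its top 26 mm above the table.
- leaf_hinge (a point): Middle of the hinge axis, fixed in the jig at x +80 mm, height 34 mm; the axis runs along the jig's y. The leaf, 8 mm thick, its mid plane through the axis, is a plate 84 mm wide up to 114 mm from the axis, then a tongue 46 mm wide that ends in a round lip, 13 mm thick and 52 mm wide, centred 181 mm from the axis.
- leaf (a joint): Angle of the aluminium leaf: 0 fully shut (level, top 38 mm above the table, hard stop), up to 1.6 as its free end swings up and back. The stiff hinge keeps it where it is left; 2 to 4 N at the tongue moves it. A sprung pad under it meets the blank at about 0.07, where the leaf rests ajar; 5 to 10 N straight down at its hole press it on to 0. Let go, it springs back to about 0.07.
- leaf_hole (a point): Centre of the hole in the leaf, 13 mm wide, at its upper face, 150 mm from the hinge axis; moves with the leaf. Its z axis is square to the leaf.
- pin_hole (a point): Mouth of the upright hole in the jig body, 12.5 mm wide, open down to the table, at height 29 mm, 150 mm from the hinge axis, straight under the leaf's hole when the leaf is down.
- pin: Locating pin, 80 mm long, 0.12 kg, upright in the tool block at first. Origin: centre of its lower end, z up along it. Shank 10 mm thick with a tapered nose (9 mm long, 4.4 mm at its end), 34 mm up to a steel collar 26 mm wide, 5 mm thick; then a red ribbed handle 18 mm wide from 39 to 80 mm. The collar bears on the leaf's top; its nose is then 4 mm above the table if the leaf is shut.
- pin_tip (a point): Centre of the lower end of the pin's shank (same point as the pin's origin).
- tool_block: Wooden tool block, fixed, 66 x 120 x 42 mm high. Origin: underside centre. The pin stands in a 13 mm hole at y +30 mm, its collar on the block's top; three short drills stick up 11 to 18 mm out of the block at y -18 to -48 mm.
- blank: Steel blank in the jig's nest, 60 x 88 x 14 mm; origin: underside centre. It stays there.
- blank_a: Lower of two stacked steel blanks waiting on the table, 60 x 88 x 14 mm; leave alone. Origin: underside centre.
- blank_b: Upper of the two stacked blanks; leave alone. Origin: underside centre.
- deburring_file: File with wooden handle lying on the table, 305 mm long, 25 mm thick; leave alone. Origin: underside centre.
- marker: Paint marker, white and red, lying on the table, 126 mm long, 18 mm thick; leave alone. Origin: underside centre.
Things that resemble listed ones, but are neither listed nor needed, are in the scene too. What is meant by the pin is not yellow, and is the larger of those in its own colour.

How it is judged (in metres and radians):
On the way, in this order (a step that is already met when the one before it is completed fails the run):
1. the leaf is down on the blank, no more than ajar (value of joint leaf below 0.11 rad), for 0.2 s.
2. the pin is through the leaf and in the hole of the jig body (z of pin_tip in the frame of pin_hole below -0.008 m and horizontal distance between pin_tip and pin_hole below 0.004 m), for 0.1 s.
At the end, for the whole second after the job is handed in: Leaf shut within 0.02 rad; pin through it in the jig hole, nose 22 mm or more below the mouth, within 4 mm of its axis and 0.1 rad of square; fingers still on the pin, which bears on the jig with over 2 N; neither fingers nor arm touch leaf or jig; blank in its nest (value of joint leaf below 0.02 rad and z of pin_tip in the frame of pin_hole below -0.022 m and horizontal distance between pin_tip and pin_hole below 0.004 m and angle between the z axis of pin and the z axis of jig, either way round below 0.1 rad and contact force between the fingers and pin above 1 N and contact force between pin and jig above 2 N and not (contact force between the arm and jig above 0.5 N) and not (contact force between the fingers and jig above 0.5 N) and horizontal distance between blank and jig below 0.022 m and z of blank in the frame of jig below 0.015 m); the arm keeps its last pose, push and grip.
It fails at once if the jig was pressed with more than 45 N (contact force between any of the fingers, the arm, pin and jig above 45 N).
It fails at once if a waiting blank, the file or the marker was moved (distance of any of blank_a, blank_b, deburring_file, marker from where it was at the start of the episode above 0.03 m).
It also fails if it takes over 54 s, if anything falls off the work surface, if the arm or the gripper's body presses on something with over 40 N, if the wrist force passes 120 N, or if a joint passes its speed limit or range.

### The arm

A 7-joint arm with a two-finger parallel gripper is mounted at the origin on a cart in front of the work surface, level with it; the furniture and walls round the work are solid. World frame = base frame: x ahead of the robot, y to its left, z up, the work surface at z = 0. Lengths are in mm, angles in rad, forces in N, time in s.
With the tool pointing down it reaches from about 425 to 925 mm from the base axis. Payload 6.8 kg.
Tool frame: the origin (TCP) lies where the fingers leave the gripper's body, on its centre line; the fingertips stand env.nose_length ahead of it and the grasp point (between the pads) lies 61 mm ahead of it (env.nose_length is the distance from the TCP to the fingertips, in mm); z points along the fingers, y is the direction in which the jaws open and shut (so a half turn about z gives the same grasp; the last joint's range is limited). The gripper opens to 88 mm and grips with 3 to 60 N. Pads are 20 mm wide; open, the fingers measure 115 mm over their backs; the gripper's body (75 mm by 178 mm) begins 61 mm behind the grasp point.
Start: joints at [-1.382, 0.477, 0.022, 1.555, -0.011, 1.109, -0.083], TCP at [197.408, 645.504, 302.664] pointing down, gripper open.
Joint ranges: [-2.96, 2.96], [-0.34, 2.1], [-1.41, 1.46], [0.24, 2.44], [-1.37, 4.51], [0.17, 1.92], [-2.96, 2.96]. Speed limits (rad/s): [2.39, 2.39, 3.14, 3.14, 3.14, 3.14, 3.14].

### API

Orientations are given as [roll, pitch, yaw] about the fixed x, y, z axes, in that order (R = Rz(yaw) Ry(pitch) Rx(roll)).
In Python, from plant import env gives the robot as it stands. Calls block until the motion is done:
- env.move_ptp(position, orientation): joint-space move of the TCP to a pose.
- env.move_l(position, rotation=None, rate=150): straight line of the TCP; rotation=None keeps the orientation; rate is the mean speed in mm/s.
- env.set_joints(angles): joint-space move.
- env.set_gripper(opening): finger opening in mm; the grip force is fixed at half the most; returns when the fingers have stopped.
- env.wait(seconds).
- env.solve_ik(position, orientation): joint angles nearest the present ones, or None.
- env.get_obs(): the state.
- env.camera(name): name is "scene" or "top"; returns a dict with "frame" (384x512x3 uint8, blue, green, red), "fovy" (degrees; the focal length in pixels is half the picture's height over the tangent of half this angle, whatever the lens; pixels are square), "cx", "cy" (the principal point, pixels), "D" ([k1, k2, p1, p2, k3] as OpenCV has them; the pictures are not rectified), "rvec" (rotation vector, rad) and "tvec" (3), from world to camera coordinates, as OpenCV has them. Camera axes: x right, y down, z forward; pixel columns grow to the right and rows downward; lengths in mm; the calibration is good to about 2 mm. A picture is of the moment at which its call begins. There is no depth.
A pose or a line that the arm cannot do raises env.MotionError and nothing moves.
- env.hand_in(): hands the job in, once; it reports no verdict.
The state is a dict: "clock": time; "joints": joint angles; "joint_vel": joint speeds; "effort": joint torques, N m; "ee_pos": TCP position; "orientation": TCP orientation; "wrist_force": force on the tool from outside, world axes, zero at the start; "ft_torque": the same for the moment, N m; "finger_gap": finger opening in mm.
Only numpy, scipy, OpenCV 4.12 (cv2) and the standard library are available. Lean on these libraries where they do the work, as an engineer would, in place of code of your own. Each camera call takes 0.05 s, during which the arm holds its last target.

## Working session

There is one attempt and no reset: what is moved stays moved. The work goes in short steps, each a Python script; the robot and the scene stay as the last script left them, time stands still between calls to the robot, and variables do not carry over. Pictures are saved under pics/ and viewed, and the job is handed in when it is done.

```bash
ls; mkdir -p pics; python3 - <<'E'
from plant import env
import cv2
o=env.get_obs();print(o,env.nose_length)
for n in("scene","top"):
    c=env.camera(n);cv2.imwrite(f"pics/{n}0.png",c["frame"]);c.pop("frame");print(c)
E
```

```text
pics
{'clock': 0.0, 'joints': array([-1.38210021,  0.47778514,  0.02237525,  1.55644907, -0.01149033,
        1.109282  , -0.08311189]), 'joint_vel': array([ 0.001712  ,  0.00185073, -0.00135249, -0.00080557,  0.00115303,
       -0.0017388 , -0.00150361]), 'effort': array([-3.14129911e-04, -5.82851565e+01,  1.53431766e+00, -2.72633171e+01,
       -5.44106599e-02,  1.67216890e-02,  1.40536863e-04]), 'ee_pos': array([197.30244286, 645.04359715, 301.6933225 ]), 'orientation': array([-3.13980468e+00,  1.57781210e-04,  2.84477918e+00]), 'wrist_force': array([ 0.64919626, -0.33250063,  0.39238041]), 'ft_torque': array([ 0.00589748, -0.00029094, -0.02810822]), 'finger_gap': 87.86622286626017} 80.0
{'fovy': 57.48288658852657, 'cx': 255.96715074911356, 'cy': 196.10527910609775, 'D': array([-0.0505142,  0.       ,  0.       ,  0.       ,  0.       ]), 'rvec': array([ 1.87847895, -0.73839067,  0.51311062]), 'tvec': array([-411.73865543,  210.0595506 ,  511.29842488])}
{'fovy': 45.54909364519714, 'cx': 261.3385536203885, 'cy': 197.10420778313693, 'D': array([0.06026661, 0.        , 0.        , 0.        , 0.        ]), 'rvec': array([ 2.12694301, -2.12451332,  0.16521622]), 'tvec': array([  26.47834099,  560.22251802, 1235.62015644])}
```

View pics/scene0.png

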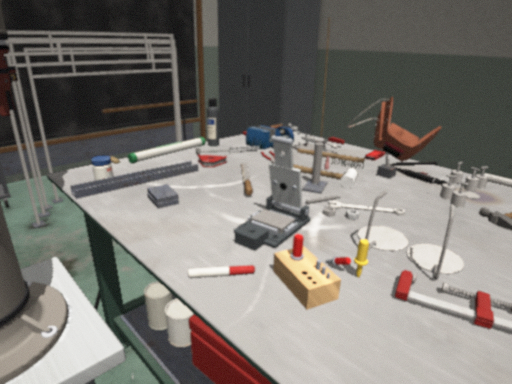

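View pics/top0.png

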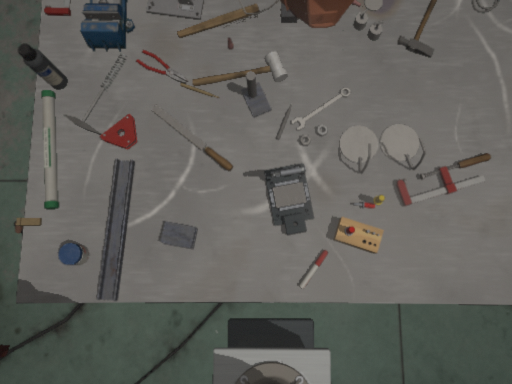

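The scene view shows the jig around (275,215) with its leaf standing up. The red pin is at (298,245) in the wooden block, with a yellow look-alike at (362,257). In the top view the jig is at about (288,200), the block at (359,235) and the marker at (313,268). Next I'll zoom in.

```bash
cat > h.py <<'E'
import numpy as np, cv2
def cal(c):
    f=c["frame"].shape[0]/2/np.tan(np.radians(c["fovy"])/2)
    K=np.array([[f,0,c["cx"]],[0,f,c["cy"]],[0,0,1.]])
    return K,np.array(c["D"]),cv2.Rodrigues(np.array(c["rvec"]))[0],np.array(c["tvec"])
def ray(c,px):
    K,D,R,t=cal(c)
    u=cv2.undistortPoints(np.array(px,float).reshape(-1,1,2),K,D).reshape(-1,2)
    d=np.c_[u,np.ones(len(u))]@R
    return -R.T@t,d
def onz(c,px,z):
    o,d=ray(c,px); return o+d*((z-o[2])/d[:,2])[:,None]
def proj(c,P):
    K,D,R,t=cal(c)
    return cv2.projectPoints(np.array(P,float).reshape(-1,1,3),cv2.Rodrigues(R)[0],t,K,D)[0].reshape(-1,2)
def tri(c1,p1,c2,p2):
    o1,d1=ray(c1,p1);o2,d2=ray(c2,p2);d1=d1[0]/np.linalg.norm(d1);d2=d2[0]/np.linalg.norm(d2)
    s=np.linalg.lstsq(np.c_[d1,-d2],o2-o1,rcond=None)[0]
    a=o1+s[0]*d1;b=o2+s[1]*d2
    return (a+b)/2,np.linalg.norm(a-b)
def crop(c,x0,y0,w,h,k,name):
    cv2.imwrite(name,cv2.resize(c["frame"][y0:y0+h,x0:x0+w],None,fx=k,fy=k,interpolation=cv2.INTER_CUBIC))
E
python3 - <<'E'
from plant import env
from h import *
import pickle
s=env.camera("scene");t=env.camera("top")
pickle.dump((s,t),open("c0.pkl","wb"))
crop(t,250,150,150,112,5,"pics/t1.png"); crop(s,220,120,160,190,3,"pics/s1.png")
print(proj(t,[[197,645,300],[0,0,0]]),proj(s,[[197,645,300]]))
print(onz(t,[[288,200]],0),onz(t,[[359,235]],42))
E
```

```text
[[-37.0167468  348.27607449]
 [271.26020096 407.02409133]] [[ 1.29096649 84.15385892]]
[[559.87695746 -49.67953284   0.        ]] [[ 454.93527621 -242.92259576   42.        ]]
```

View pics/t1.png

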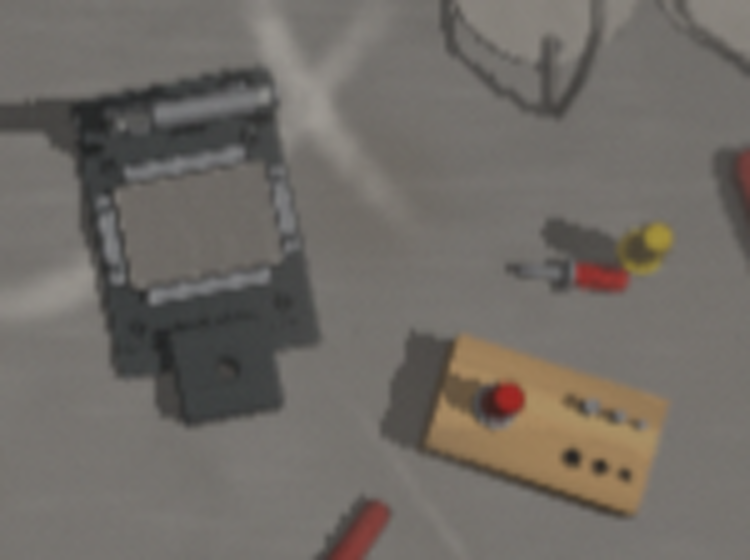

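View pics/s1.png

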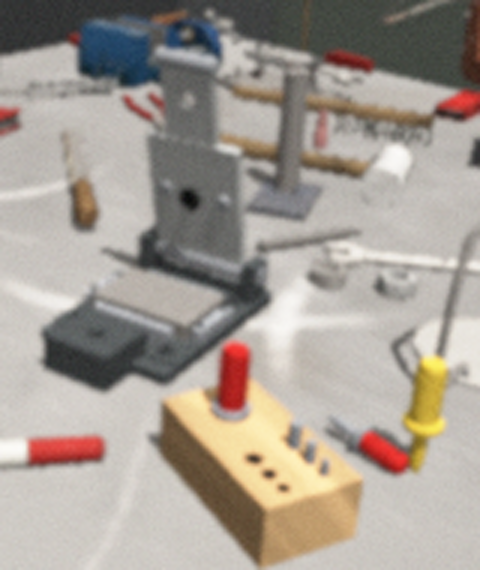

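The top crop shows the jig-body hole at crop (229,367), the red pin's top at (508,398), the blank in its nest centred near (201,228), and the leaf edge-on along y≈100. The leaf is therefore close to vertical. Next I'll measure these properly.

```bash
python3 - <<'E'
from h import *
import pickle
s,t=pickle.load(open("c0.pkl","rb"))
def T(x,y): return ((x+.5)/5-.5+250,(y+.5)/5-.5+150)
def S(x,y): return ((x+.5)/3-.5+220,(y+.5)/3-.5+120)
h=onz(t,[T(229,367)],29)[0];print("hole top",h,"scene",onz(s,[S(97,331)],29)[0])
bl=onz(t,[T(118,193),T(270,163),T(288,263),T(128,293)],26);print(bl,bl.mean(0))
base=onz(t,[T(172,337),T(270,318),T(283,408),T(190,424)],29);print("block",base,base.mean(0))
# wood block mask
for n,c,z in(("top",t,42),("scene",s,42)):
    hsv=cv2.cvtColor(c["frame"],cv2.COLOR_BGR2HSV)
    red=cv2.inRange(hsv,(0,150,60),(8,255,255))|cv2.inRange(hsv,(172,150,60),(180,255,255))
    k,l,st,ce=cv2.connectedComponentsWithStats(red)
    for i in range(1,k):
        if st[i,4]>15: print(n,st[i],ce[i])
print("red top",onz(t,[T(509,397)],88))
print("scene top", onz(s,[S(236,351)],88))
w=cv2.inRange(cv2.cvtColor(t["frame"],cv2.COLOR_BGR2HSV),(8,90,110),(25,255,255))
w[:215]=0;w[260:]=0;w[:,:330]=0;w[:,390:]=0
cs=max(cv2.findContours(w,0,2)[0],key=cv2.contourArea);r=cv2.minAreaRect(cs);print(r);print(onz(t,cv2.boxPoints(r),42))
# leaf lip ends, in scene crop and top
for a in [(153,57),(218,60)]: print(onz(s,[S(*a)],200))
E
```

```text
hole top [489.42383919 -68.72465955  29.        ] scene [493.03835576 -66.89066319  29.        ]
[[ 589.83135059   -6.4559447    26.        ]
 [ 607.28516997  -93.57142992   26.        ]
 [ 549.24030265 -103.02603815   26.        ]
 [ 531.96095921  -12.02300089   26.        ]] [569.5794456  -53.76910341  26.        ]
block [[506.41328387 -36.75204531  29.        ]
 [517.27627504 -92.15329387  29.        ]
 [466.35070238 -98.72909987  29.        ]
 [457.27557654 -46.53029987  29.        ]] [486.82895946 -68.54118473  29.        ]
top [ 45   8  25   6 121] [56.33884298 10.84297521]
top [143  51  25  17  52] [155.76923077  58.11538462]
top [137  60  28  14  57] [150.80701754  67.63157895]
top [101 115  35  32 566] [121.36219081 132.5       ]
top [447 185   6   7  24] [449.83333333 187.83333333]
top [366 203   9   4  27] [369.55555556 204.92592593]
top [349 227   6   6  28] [351.25       229.32142857]
scene [329 138  15   5  41] [336.17073171 139.63414634]
scene [395 146   8   7  18] [398.66666667 149.16666667]
scene [367 150  17   9  81] [375.7037037 153.7037037]
scene [200 156  24   6 
[... 153 characters left out ...]
30 266  24   8 154] [241.53246753 269.6038961 ]
scene [396 271  16  29 300] [403.52666667 284.98333333]
scene [475 292  18  36 479] [483.17327766 310.17745303]
scene [ 190  315   81   69 2618] [219.89686784 357.53437739]
red top [[ 466.84018913 -214.28132686   88.        ]]
scene top [[ 465.54221781 -217.14763961   88.        ]]
((358.8535461425781, 234.45262145996094), (44.15821838378906, 23.450307846069336), 17.927919387817383)
[[ 444.20017137 -174.61859248   42.        ]
 [ 506.33754045 -196.22480547   42.        ]
 [ 468.7175213  -310.37982845   42.        ]
 [ 407.43032725 -288.05376422   42.        ]]
[[617.45633588   5.38810463 200.        ]]
[[651.01271283 -33.44094135 200.        ]]
```

```bash
python3 - <<'E'
from h import *
import pickle
s,t=pickle.load(open("c0.pkl","rb"))
crop(t,255,158,75,50,10,"pics/t2.png"); crop(s,260,128,50,90,6,"pics/s2.png")
E
```

```text
(no output)
```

View pics/t2.png

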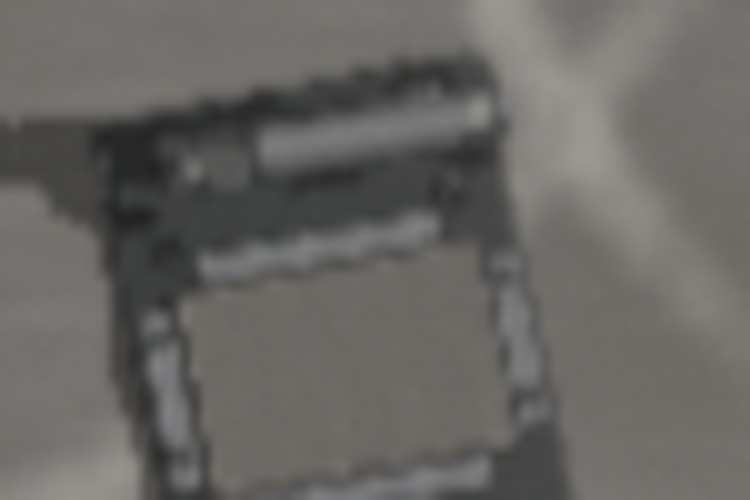

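View pics/s2.png

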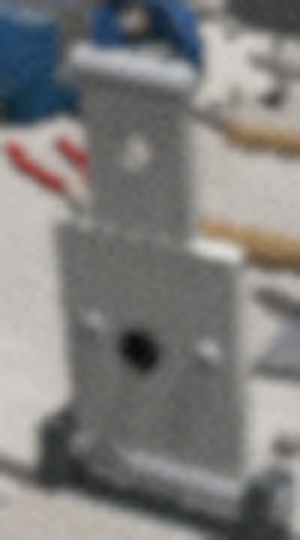

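```bash
cat >> h.py <<'E'
PSI=0.19
EX=np.array([np.cos(PSI),np.sin(PSI),0]);EY=np.array([-np.sin(PSI),np.cos(PSI),0]);EZ=np.array([0,0,1.])
HOLE=np.array([489.7,-68.3,29]); HINGE=HOLE+150*EX; HINGE[2]=34
E
python3 - <<'E'
from h import *
from plant import env
import pickle
s,t=pickle.load(open("c0.pkl","rb"))
def T(x,y): return ((x+.5)/10-.5+255,(y+.5)/10-.5+158)
def S(x,y): return ((x+.5)/6-.5+260,(y+.5)/6-.5+128)
for a,b in (((377,127),(133,65)),((258,147),(72,57)),((495,108),(194,72))):
    P,e=tri(t,[T(*a)],s,[S(*b)]);d=P-HINGE;print(P,e,"jig",d@EX,d@EY,d[2],np.arctan2(d[2],-d@EX))
# hole of leaf via scene, on ray at jig y=0 plane
o,d=ray(s,[S(135,152)]);d=d[0];k=((HINGE-o)@EY)/(d@EY);P=o+k*d;q=P-HINGE;print("leafhole",q@EX,q[2],np.hypot(q@EX,q[2]))
o,d=ray(s,[S(133,65)]);d=d[0];k=((HINGE-o)@EY)/(d@EY);P=o+k*d;q=P-HINGE;print("lip",q@EX,q[2],np.hypot(q@EX,q[2]))
print("hinge",HINGE)
for p,yw in (((650,-40,330),PSI),((650,-40,330),PSI+np.pi),((466,-215,250),-.31+np.pi/2),((466,-215,250),-.31-np.pi/2),((490,-68,250),-.31+np.pi/2),((490,-68,250),-.31-np.pi/2)):
    print(yw,env.solve_ik(p,(np.pi,0,yw)))
E
```

```text
[597.15772178 -50.00542119 215.09156441] 3.4497029409453126 jig -41.02096817851272 -2.3289927216231954 181.0915644112162 1.348035036303882
[593.25230632 -21.43968067 212.974843  ] 1.7701721427837038 jig -39.46120850629618 26.460257894740153 178.97484299591122 1.353783777615342
[600.53175894 -77.97685733 217.74506791] 5.55895601220768 jig -42.99030392276171 -30.434278403094275 183.74506790594103 1.3409634179210237
leafhole -35.638912846248964 145.77992616045046 150.0730454818883
lip -40.40996138324883 180.30047823216415 184.77344893069125
hinge [637.00063527 -39.97116575  34.        ]
0.19 [-0.63461091  0.54694651  0.89187983  1.62736597 -0.45169899  1.18709607
 -1.02191195]
3.331592653589793 [-0.44849186  0.46176794  0.58568829  1.61559981 -0.27354844  1.14724485
  1.96300635]
1.2607963267948965 [-0.35163784  0.3559442   0.82302355  2.03170829 -0.33493219  0.89037038
  0.34461629]
-1.8807963267948966 [-0.61082226  0.60724047  1.28679608  2.0422807  -0.6934604   1.02926798
 -2.42835794]
1.2607963267948965 [-0.72856306  0.34258168  0.91162481  2.07480801 -0.35091169  0.88274397
  0.0722814 ]
-1.8807963267948966 [ 0.946412    0.49613959 -1.17542998  1.97791922  0.53875914  1.02794111
  2.35080242]
```

```bash
python3 - <<'E'
from h import *
from plant import env
import pickle
s,t=pickle.load(open("c0.pkl","rb"))
print(onz(t,[(257,100)],0),onz(s,[(314,188)],0), tri(t,[(250,76)],s,[(320,143)]))
def tcp(x,ztip): p=HINGE+x*EX; p[2]=ztip+80; return p
env.move_ptp(tcp(0,270),(np.pi,0,PSI)); print(env.get_obs()["clock"])
env.set_gripper(0)
env.move_l(tcp(0,194),rate=150)
o=env.get_obs();print(o["clock"],o["ee_pos"],o["wrist_force"],o["finger_gap"])
s=env.camera("scene");t=env.camera("top");crop(s,220,50,200,200,3,"pics/s3.png");crop(t,240,140,150,112,5,"pics/t3.png")
E
```

```text
[[865.5270323   41.65044215   0.        ]] [[8.55263297e+02 3.78008204e+01 5.68434189e-14]] (array([883.16566944,  55.11935182, 134.05417435]), np.float64(6.585988197694224))
3.0667
5.0667 [637.38056694 -40.29847204 274.65707526] [ 0.09731186 -0.08992287 -0.06227584] 0.6340672160123215
```

View pics/s3.png

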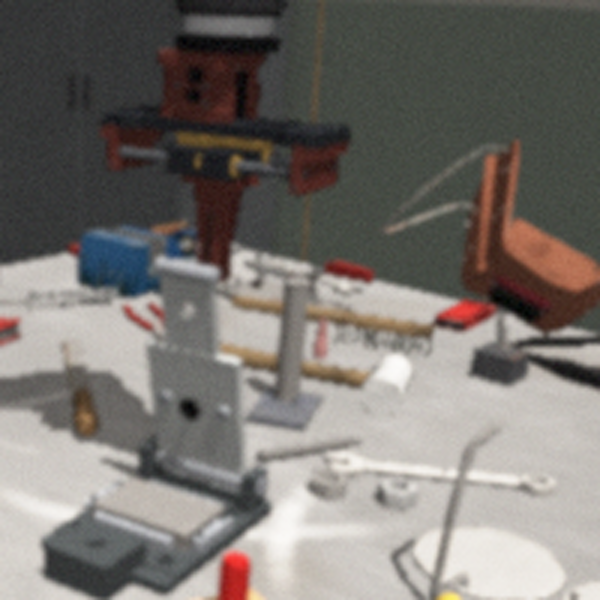

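View pics/t3.png

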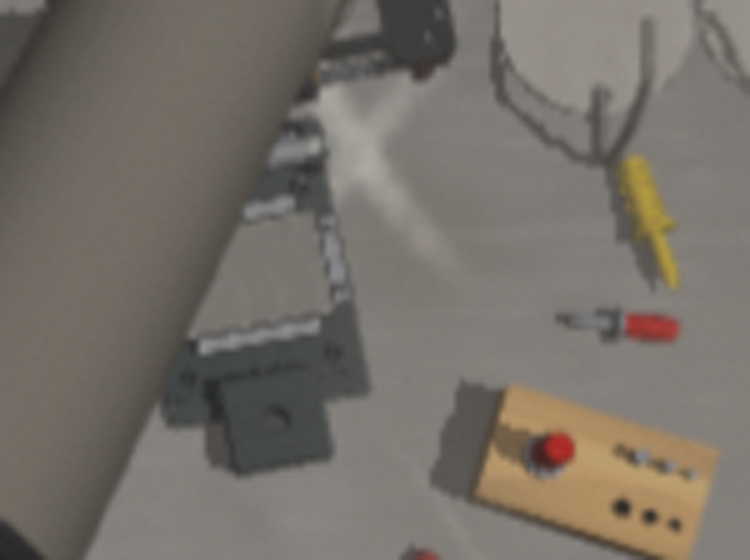

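The fingers are behind the lip as planned. The yellow look-alike has toppled by itself, because the arm went nowhere near it. I'll sweep the leaf down now.

```bash
python3 - <<'E'
from h import *
from plant import env
def tipc(th,r=163):
    p=HINGE+EX*(-r*np.cos(th)+4*np.sin(th)+10); p[2]=34+r*np.sin(th)+4*np.cos(th)+80; return p
for th in list(np.arange(1.4,0.15,-0.14))+[0.13,.1,0.085,.07,.055]:
    env.move_l(tipc(th),rate=100 if th>.2 else 40)
    o=env.get_obs();f=o["wrist_force"];print(round(th,3),round(o["clock"],2),o["ee_pos"].round(1),f.round(1))
    if np.linalg.norm(f)>12: print("stop");break
env.wait(.25)
s=env.camera("scene");crop(s,200,100,200,200,3,"pics/s4.png")
E
```

```text
1.4 5.46 [623.5 -42.8 276.1] [0.1 0.2 0.9]
1.26 5.83 [601.9 -46.6 270.6] [0.5 0.1 0.2]
1.12 6.21 [581.  -50.7 262.6] [0.2 0.1 0.9]
0.98 6.58 [561.2 -54.5 251.7] [ 0.6 -0.   0. ]
0.84 6.96 [543.2 -58.  238.2] [0.7 0.  0.3]
0.7 7.33 [527.1 -61.1 222.2] [ 0.9 -0.1  0.7]
0.56 7.71 [513.4 -63.8 204. ] [ 0.7  0.1 -0.6]
0.42 8.08 [502.4 -65.9 184.3] [-0.2  0.5 -0.5]
0.28 8.46 [494.3 -67.5 163.1] [ 0.2 -0.1  0. ]
0.13 9.22 [488.6 -68.6 139.1] [-0.  -0.2 -0.3]
0.1 9.49 [487.8 -68.6 134.1] [ 1.3  0.4 -0.9]
0.085 9.74 [487.6 -68.7 131.7] [ 0.4  0.7 -0.2]
0.07 9.99 [487.6 -68.8 129.5] [0.2 0.5 2.4]
0.055 10.24 [487.4 -68.8 127.1] [0.8 1.1 3.2]
```

View pics/s4.png

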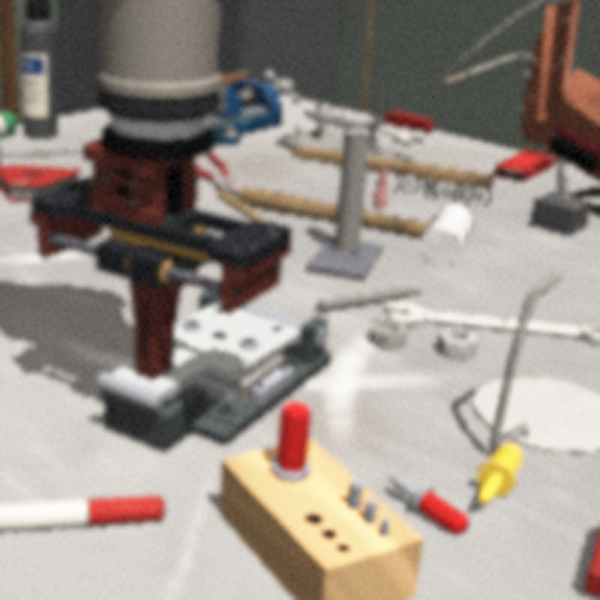

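The leaf is down under the fingertips. Next I'll retract, measure the leaf hole and go to the pin.

```bash
python3 - <<'E'
from h import *
from plant import env
import pickle
p=env.get_obs()["ee_pos"].copy();p[2]=250
env.move_l(p,rate=250)
env.move_ptp((466.2,-215.5,240),(np.pi,0,1.2608))
env.set_gripper(56)
s=env.camera("scene");t=env.camera("top");pickle.dump((s,t),open("c1.pkl","wb"))
crop(s,220,180,120,120,5,"pics/s5.png");crop(t,240,150,120,112,5,"pics/t5.png")
o=env.get_obs();print(o["clock"],o["ee_pos"],o["finger_gap"])
E
```

```text
13.3917 [ 466.19609057 -215.50908173  240.00147338] 56.043135419649744
```

View pics/s5.png

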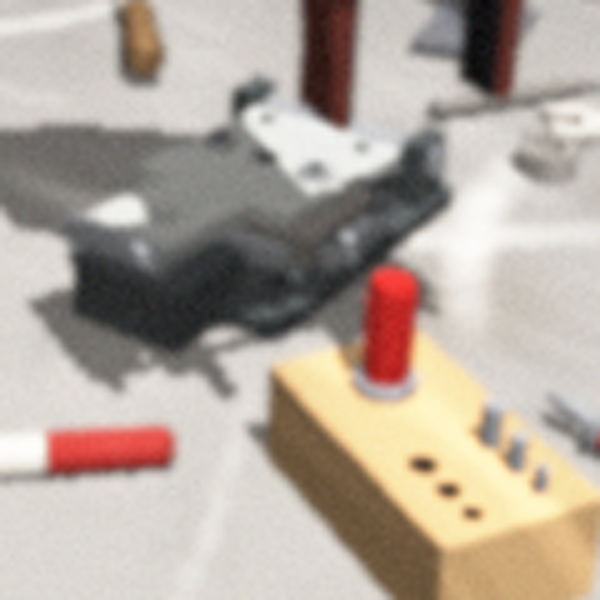

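View pics/t5.png

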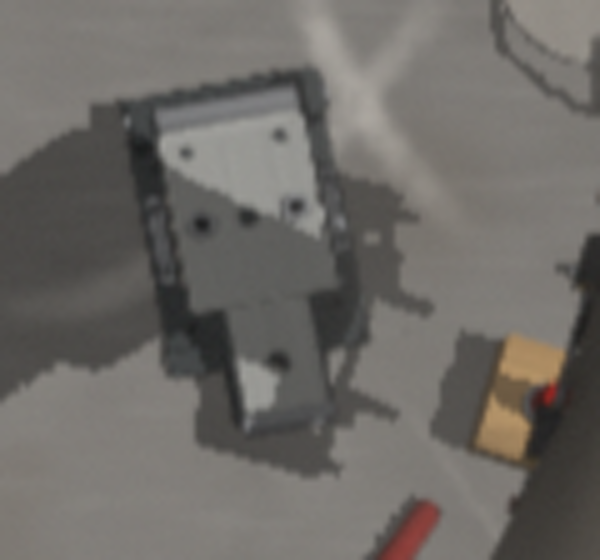

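```bash
python3 - <<'E'
from h import *
from plant import env
import pickle
s,t=pickle.load(open("c1.pkl","rb"))
T=lambda x,y:((x+.5)/5-.5+240,(y+.5)/5-.5+150)
S=lambda x,y:((x+.5)/5-.5+220,(y+.5)/5-.5+180)
for z in(38,46,48.5): print("leafhole top",onz(t,[T(279,361)],z)[0],"scene?",onz(s,[S(140,252)],z)[0])
print("pin top",onz(s,[S(394,279)],88),"collar",onz(s,[S(385,386)],42), onz(t,[T(541,403)],45))
env.move_l((466.2,-215.5,130),rate=150)
print(env.get_obs()["wrist_force"])
env.set_gripper(5)
o=env.get_obs();print(o["clock"],o["ee_pos"],o["wrist_force"],o["finger_gap"])
if o["finger_gap"]>12:
    env.move_l((466.2,-215.5,215),rate=150)
    o=env.get_obs();print(o["clock"],o["ee_pos"],o["wrist_force"],o["finger_gap"])
s=env.camera("scene");t=env.camera("top");pickle.dump((s,t),open("c2.pkl","wb"))
crop(s,220,140,140,120,5,"pics/s6.png");crop(t,240,150,140,112,5,"pics/t6.png")
E
```

```text
leafhole top [491.77013284 -68.22414366  38.        ] scene? [474.76174701 -72.32102382  38.        ]
leafhole top [490.83623378 -67.74701404  46.        ] scene? [464.97769454 -82.85703802  46.        ]
leafhole top [490.54439032 -67.59791104  48.5       ] scene? [461.92017814 -86.14954245  48.5       ]
pin top [[ 469.16610431 -214.2697922    88.        ]] collar [[ 469.05359845 -214.27794368   42.        ]] [[ 467.84053758 -212.09118428   45.        ]]
[ 1.10058678 -0.05679113  0.64944746]
14.9583 [ 466.65652853 -215.59868231  130.19184678] [ 0.90424683 -0.47167972  0.89555418] 17.35450770194575
15.675 [ 465.59557849 -215.03937398  214.27510399] [-0.84708665  0.48541373 -0.80939715] 17.572774475252697
```

View pics/s6.png

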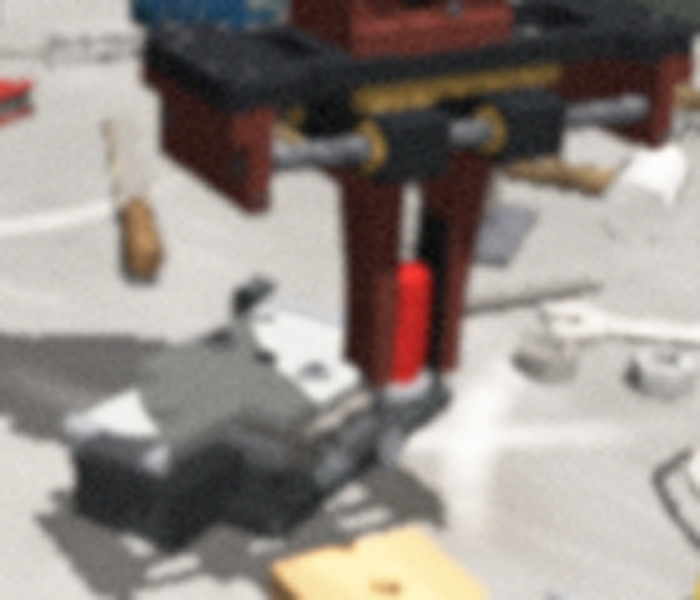

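View pics/t6.png

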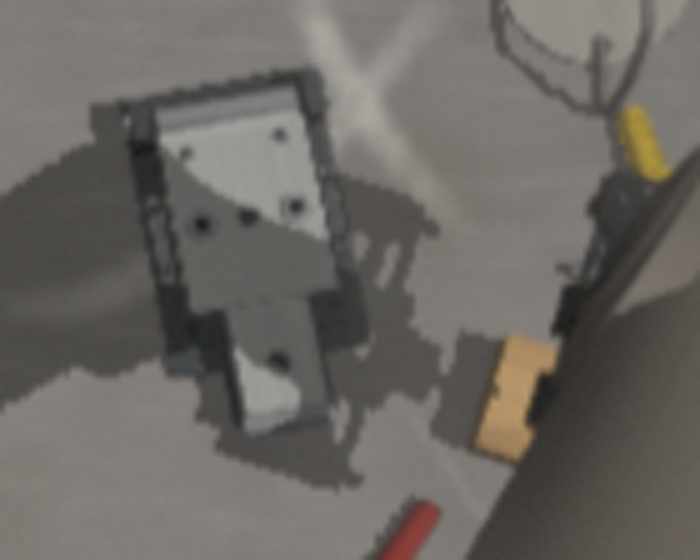

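The pin is held: the gap is 17.6 mm and its collar is clear below the fingers, at scene crop (408,390). Next I'll move it over the hole and check the alignment.

```bash
python3 - <<'E'
from h import *
from plant import env
import pickle
s,t=pickle.load(open("c2.pkl","rb"))
S=lambda x,y:((x+.5)/5-.5+220,(y+.5)/5-.5+140)
print("in-hand scene: top",onz(s,[S(415,270)],172.3),"collar",onz(s,[S(409,385)],131))
env.move_l((490.3,-69.0,214),rate=150)
env.move_l((490.3,-69.0,182),rate=100)
env.wait(.3)
s=env.camera("scene");t=env.camera("top");pickle.dump((s,t),open("c3.pkl","wb"))
o=env.get_obs();print(o["clock"],o["ee_pos"],o["wrist_force"],o["finger_gap"],o["orientation"])
crop(s,210,160,100,100,6,"pics/s7.png");crop(t,240,170,120,100,5,"pics/t7.png")
E
```

```text
in-hand scene: top [[ 467.1726164  -217.51883822  172.3       ]] collar [[ 463.63209398 -221.72617602  131.        ]]
17.7833 [490.46276848 -68.95386117 182.27263101] [ 0.45776732 -0.18530216 -0.83753796] 17.51440357875134 [ 3.14109266e+00 -2.64764554e-04  1.26096673e+00]
```

View pics/s7.png

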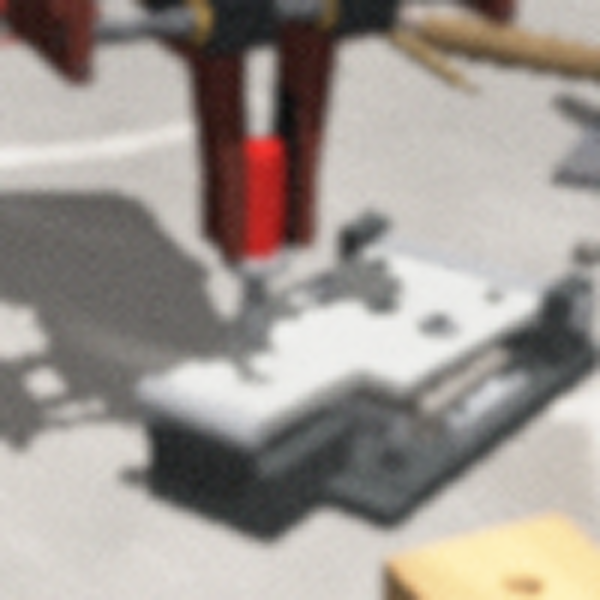

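View pics/t7.png

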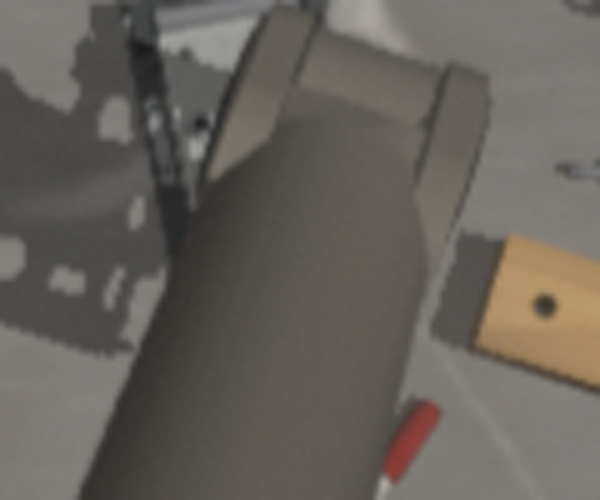

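```bash
python3 - <<'E'
from h import *
import pickle
s,t=pickle.load(open("c3.pkl","rb"))
crop(s,232,178,40,50,14,"pics/s8.png")
S=lambda P:(proj(s,[P])[0]-[232,178]+.5)*14-.5
for z in (170-.0,140.,94,89,60): print(z,S((490.46,-68.95,z)))
print("hole",S((490,-68.3,38)),S((490,-68.3,47.5)))
E
```

```text
170.0 [ 300.1352349  -106.13859224]
140.0 [296.36336484  85.93801445]
94 [290.82769573 368.53925893]
89 [290.24344433 398.41507558]
60 [286.91993253 568.54337579]
hole [279.47550929 693.5373106 ] [280.49996572 639.69053386]
```

View pics/s8.png

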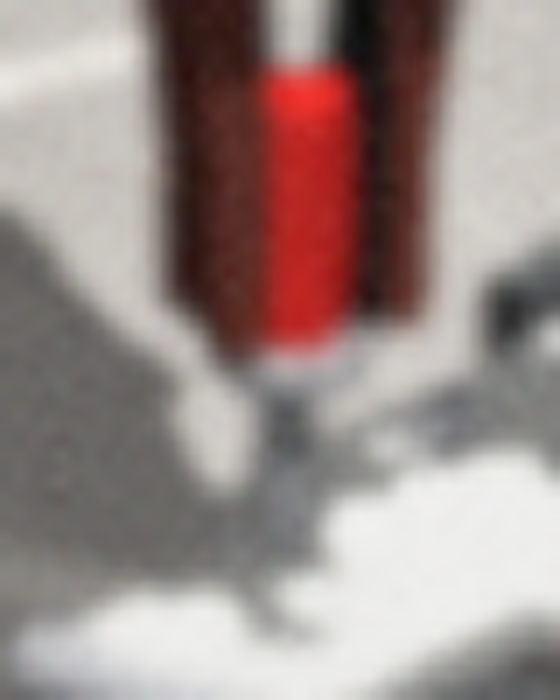

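The pin axis in the scene view agrees with the robot frame to within about 1 px. I'll insert it gently, watching the forces.

```bash
python3 - <<'E'
from h import *
from plant import env
x,y=490.3,-69.0
f0=env.get_obs()["wrist_force"]
for z in np.arange(174,147.9,-2):
    env.move_l((x,y,z),rate=40)
    o=env.get_obs();f=o["wrist_force"];print("tip",z-122,round(o["clock"],2),(o["ee_pos"]-[x,y,z]).round(1),f.round(1))
    if np.linalg.norm(f-f0)>7: print("stop");break
env.wait(.2);print(env.get_obs()["wrist_force"],env.get_obs()["ft_torque"])
s=env.camera("scene");crop(s,222,178,60,60,10,"pics/s9.png")
E
```

```text
tip 52.0 18.13 [-0.3  0.  -0.4] [-0.   0.4 -0.9]
tip 50.0 18.38 [-0.  -0.  -0.1] [-0.8 -0.8 -1. ]
tip 48.0 18.63 [-0.1 -0.  -0.1] [ 0.7  0.2 -1. ]
tip 46.0 18.88 [-0.1  0.  -0.1] [-0.1  0.  -1.4]
tip 44.0 19.13 [-0.1 -0.  -0.1] [-1.  -0.5 -1.9]
tip 42.0 19.38 [-0.1  0.  -0.1] [ 0.  -0.2 -0.7]
tip 40.0 19.63 [-0.1  0.  -0.1] [-0.5 -0.1 -1. ]
tip 38.0 19.88 [-0.1  0.  -0.1] [-0.1  0.3 -1.6]
tip 36.0 20.13 [-0.1  0.  -0.1] [ 0.4 -0.1 -2. ]
tip 34.0 20.38 [-0.1  0.  -0.1] [-0.3 -1.1 -0.9]
tip 32.0 20.63 [-0.1  0.  -0.1] [ 0.7 -0.6 -0.8]
tip 30.0 20.88 [-0.1 -0.  -0.1] [-0.   0.1 -1. ]
tip 28.0 21.13 [-0.1  0.  -0.1] [ 0.1 -0.  -1.9]
tip 26.0 21.38 [-0.1  0.  -0.1] [-0.8 -0.7 -0.5]
[ 0.27509329 -0.68604074 -1.11299727] [-0.06828992  0.07015266  0.06322395]
```

View pics/s9.png

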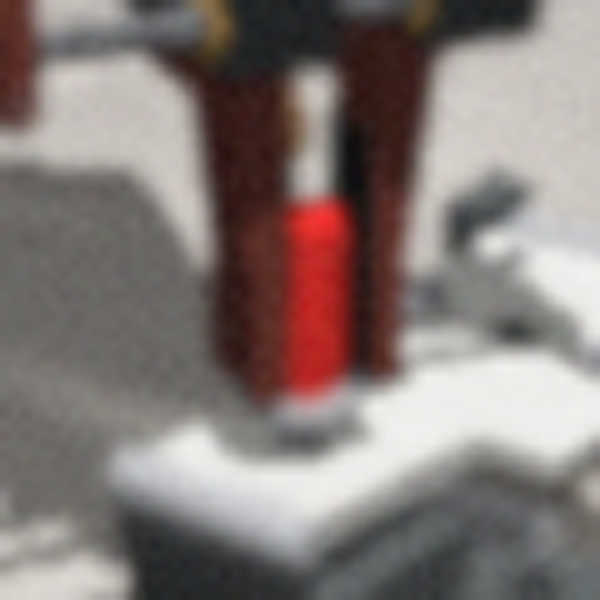

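The pin has gone through the leaf with no resistance. I'll continue until the collar meets the leaf, then press it shut.

```bash
python3 - <<'E'
from h import *
from plant import env
x,y=490.3,-69.0
for z in list(np.arange(145,129.9,-3))+list(np.arange(129,121.9,-1)):
    env.move_l((x,y,z),rate=40 if z>130 else 15)
    o=env.get_obs();f=o["wrist_force"];print("tip",z-122,round(o["clock"],2),(o["ee_pos"]-[x,y,z]).round(1),f.round(1))
    if abs(f[2]+1)>13 or np.hypot(*f[:2])>6: print("stop");break
env.wait(.3);o=env.get_obs();print(o["wrist_force"],o["ft_torque"],o["finger_gap"])
s=env.camera("scene");crop(s,222,178,60,60,10,"pics/s10.png")
E
```

```text
tip 23.0 21.88 [-0.1  0.  -0.2] [ 0.3 -0.9 -0.8]
tip 20.0 22.13 [-0.1  0.  -0.2] [-0.4 -0.1 -2.4]
tip 17.0 22.38 [-0.1  0.  -0.2] [ 0.1  0.4 -0.6]
tip 14.0 22.63 [ 0.2 -0.1  0.1] [-0.9  0.7  1.5]
tip 11.0 22.88 [ 0.  -0.1  0. ] [-0.5 -0.3  2. ]
tip 8.0 23.23 [-0.1 -0.1 -0. ] [-1.3 -1.   3. ]
tip 7.0 23.48 [-0.1 -0.1  0.1] [-1.7 -1.5  4.1]
tip 6.0 23.73 [-0.2 -0.2  0. ] [-1.6 -1.6  4.9]
tip 5.0 23.98 [-0.2 -0.2  0. ] [-2.7 -0.7  4.7]
tip 4.0 24.23 [-0.3 -0.2  0.1] [-2.8 -1.1  8.2]
tip 3.0 24.48 [-0.2 -0.3  1. ] [-6.7 -0.2 19.9]
stop
[-6.52107924  0.71691715 20.38268745] [-0.13940868  1.53346589 -0.04440015] 17.361904686026367
```

View pics/s10.png

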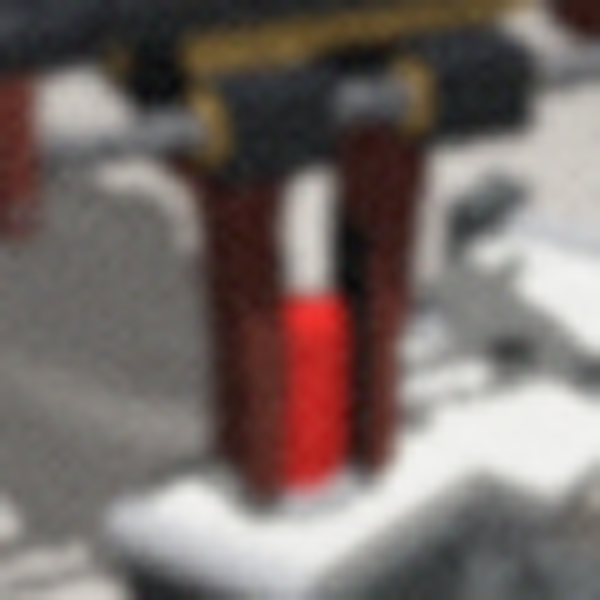

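The force jumped from 8 N to 20 N exactly at the expected shut height (tip at z≈4 mm), so this is the hard stop. There is about 6.5 N sideways, so I'll relieve that a little and check it holds steady.

```bash
python3 - <<'E'
from h import *
from plant import env
env.move_l((489.8,-69.0,125.1),rate=10)
for i in range(3):
    env.wait(.3);o=env.get_obs();print(round(o["clock"],2),o["ee_pos"].round(2),o["wrist_force"].round(1),o["finger_gap"].round(2),o["ft_torque"].round(2))
s=env.camera("scene");crop(s,200,170,100,80,7,"pics/s11.png")
S=lambda P:proj(s,[P])[0]
# pin top centre expected if shut: z 84
print((S((490,-69,84))-[200,170]+.5)*7, (S((HOLE-29*EX+np.array([0,0,9])))-[200,170]+.5)*7)
E
```

```text
Traceback (most recent call last):
AttributeError: 'float' object has no attribute 'round'
```

```bash
python3 - <<'E'
from h import *
from plant import env
for i in range(3):
    env.wait(.3);o=env.get_obs();print(round(o["clock"],2),o["ee_pos"].round(2),o["wrist_force"].round(1),o["finger_gap"],o["ft_torque"].round(2))
s=env.camera("scene");crop(s,200,170,100,80,7,"pics/s11.png")
S=lambda P:proj(s,[P])[0]
print((S((490,-69,84))-[200,170]+.5)*7)
E
```

```text
25.68 [490.   -69.23 126.04] [-5.4 -0.8 15.8] 17.480302172097154 [-0.08  1.22  0.01]
25.98 [489.98 -69.23 126.01] [-5.1 -0.5 16. ] 17.291291958994815 [-0.18  1.19  0.02]
26.28 [489.99 -69.25 126.03] [-4.9 -0.5 17.2] 17.51028970858012 [-0.2   1.18  0.03]
[368.09215178 270.79643547]
```

View pics/s11.png

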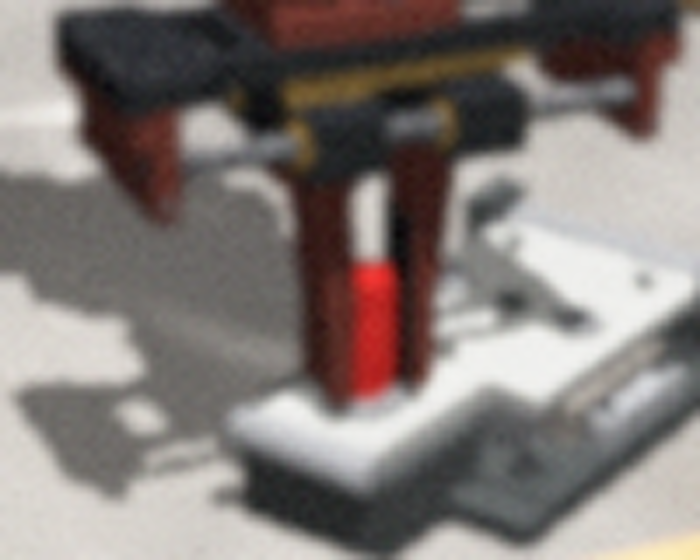

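The pin top appears at (372,268), and the position predicted for a fully shut leaf is (368,271). The leaf looks flat on the block and the push holds at 16–17 N, so I'm handing in.

```bash
python3 - <<'E'
from plant import env
env.hand_in();o=env.get_obs();print(o["clock"],o["wrist_force"])
E
```

```text
the job is handed in; nothing more can be done
the job is handed in; nothing more can be done
```

The leaf is shut, the pin is through it into the jig body, and the fingers were still holding the pin down when I handed in, just after 26 s. The hand-in gave no verdict, and I could not read the wrist force afterwards.

**How it went:** I swept the leaf down from about 1.34 rad with closed fingers. Then I took the red pin from the block and lowered it through the leaf into the body hole, which met no resistance. I pressed it until the force jumped from 8 to 20 N at the expected shut height, the highest I read, and then eased off.

**Last checks:**
- **Push:** the upward force was steady at 16–17 N with the grip holding the pin (gap 17.5 mm).
- **Depth:** the gripper height puts the pin nose about 25 mm below the hole's mouth if the pin has not slipped. The pin top is within about 1 px of where a fully shut leaf would put it.
- **Clearance:** by calculation the fingertips are about 8 mm above the leaf; I could not confirm that gap exactly in the blurry picture.

**Disagreements and oddities:**
- About 5 N of sideways force remained, so the pin leans lightly on the hole's wall.
- The two cameras differed by 2–4 mm on the hole's position; the pin still entered without correction.
- The loose yellow look-alike pin fell over early on, while the arm was nowhere near it.
- The marker looked unmoved and I went nowhere near the waiting blanks or the file, but I did not measure any of them at the end.

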